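# Put the storage crocks back in their carrier and close them

### The arm

A 6-joint arm with a two-finger parallel gripper is mounted at the origin on the work surface. World frame = base frame: x ahead of the robot, y to its left, z up, the work surface at z = 0. Lengths are in m, angles in degrees, forces in N, time in s.
With the tool pointing down it reaches from about 0.4 to 0.825 m from the base axis. Payload 7 kg.
Tool frame: the origin (TCP) lies at the very end of the fingers, on their centre line; the grasp point (between the pads) lies 19 mm behind it; z points along the fingers, y is the line along which they close (so a half turn about z gives the same grasp; the last joint's range is limited). The gripper opens to 88 mm and grips with 3 to 60 N. Pads are 19 mm wide; open, the fingers measure 130 mm over their backs; the gripper's body (78 mm by 193 mm) begins 47 mm behind the grasp point.
Start: joints at [82.684, 20.546, 0.682, 0, -70.136, -16.507], TCP at [0.273, 0.617, 0.227] pointing down, gripper open.
Joint ranges: [-176.03, 176.03], [-82.01, 121.73], [-58.28, 71.71], [-173.87, 95.51], [-174.79, -0.11], [-173.66, 173.66]. Speed limits (degrees/s): [136.94, 136.94, 172.46, 180, 180, 180].

### API

Orientations are given as [roll, pitch, yaw] about the fixed x, y, z axes, in that order (R = Rz(yaw) Ry(pitch) Rx(roll)).
In Python, from plant import ctrl, cams, workorder gives the robot as it stands.
- The arm moves only by the tool play_rows, never from a script. Its argument "motion" is a list of rows, each an object of numbers: "x", "y", "z": the shift along the tool's x, y, z normalised to -1 to 1, where 1 is 0.025 m; "rx", "ry", "rz": the turn, a rotation vector about the tool's x, y, z normalised to -1 to 1, where 1 is 4 degrees. A call has 1 to 20 rows; each row shifts and turns the commanded pose from where the row before left it, along the tool's axes as they then stand; what a row does not reach is not made up. A row lasts 1/8 s, in which the tool goes at most 62.5 mm and 10.7 degrees, less where a joint would pass 70% of its speed; a pose out of reach is approached as far as the arm can. A call with a number of a shift or a turn outside -1 to 1 is refused whole. A call with a gripper value outside its range is refused whole. "fingers" is the opening, from -1 (shut) to 1 (fully open), set as the call begins (left out, the last holds). The fingers move at their own pace and stop on an object; the grip force is fixed at half the most. Time passes only in rows, so rows that do not move let the fingers close. It gives the time, the measured TCP pose, the force, the opening and the grip force at its end, in the units of the state.
- ctrl.get_obs(): the state, without advancing time (a new reading comes with each control period).
- cams.snapshot(name): name is "scene" or "side" or "wrist"; returns the picture (384x512x3 uint8, blue, green, red); there is no depth.
- cams.get_calibration(name): a dict with "vertical_fov" (degrees; the focal length in pixels is half the picture's height over the tangent of half this angle, whatever the lens; pixels are square), "cx", "cy" (the principal point, pixels), "position" and "rotation" of the camera in the world. Camera axes: x right, y up, looking along -z (the intrinsics and any distortion apply to the point x, -y, -z); pixel columns grow to the right and rows downward; lengths in m; the calibration is good to about 2 mm. A picture is of the moment at which its call begins: read the wrist's pose just before it. get_calibration takes no time and is no camera call; for the wrist camera it gives the pose at the moment of the call.
- workorder.close_job(): hands the job in; it is judged then, once.
The state is a dict: "clock": time; "joint_pos": joint angles; "qvel": joint speeds; "tau": joint torques, N m; "tool_pos": TCP position; "orientation": TCP orientation; "force": force on the tool from outside, world axes, zero at the start; "moment": the same for the moment, N m; "opening": finger opening in m; "gripper_force": force on a finger pad.
Only numpy, scipy, OpenCV 4.12 (cv2) and the standard library are available. Lean on these libraries where they do the work, as an engineer would, in place of code of your own. Each camera call takes 0.05 s, during which the arm holds its last target. There are 200 camera calls.

### The job

Baking is done: put the white crock and the blue crock back upright in the wooden carrier, each in an empty bay of its own, and close each with the lid of its own colour, seated level and all the way down. The terracotta crock and its lid are still in use, so leave them where they are, along with the mug and the pepper mill. It is all stoneware: set things down, do not drop them.

Things in the scene. Friction and masses are not known exactly. Their poses are not given: they have to be found in the camera images.
- carrier: Low pale plywood box, fixed, 96 (x) x 276 (y) mm, 30 mm high, with three bays in a row along y, each 84 mm square inside; floor and walls 6 mm thick. Origin: centre of the underside, z up. Bay centres at x = 0, y = -90, 0 and +90 mm. The pepper mill stands in the bay at y = -90 mm; the other two bays are empty.
- white_crock: White stoneware crock: plain round open pot, 66 mm across, 75 mm high, mouth 57 mm across (wall 4.5 mm), about 0.3 kg. Starts upright and open on the counter in the row nearest the robot. Origin: centre of the underside, z up. 
- blue_crock: Blue stoneware crock: plain round open pot, 66 mm across, 75 mm high, mouth 57 mm across (wall 4.5 mm), about 0.3 kg. Starts upright and open on the counter in the row nearest the robot. Origin: centre of the underside, z up. 
- terracotta_crock: Terracotta (red-brown) stoneware crock: plain round open pot, 66 mm across, 75 mm high, mouth 57 mm across (wall 4.5 mm), about 0.3 kg. Starts upright and open on the counter in the row nearest the robot. Origin: centre of the underside, z up. Still in use: stays where it is, open.
- white_lid: White lid, upright on the board, 0.1 kg. Heights above its origin (centre of its foot): tapered plug 0-12 mm (36 mm across at the foot, 52 at the plate), plate 12-18 mm (66 across), round grip knob 18-42 mm (22 across). Seated, plate on the rim, its origin is 63 mm above the crock's. The plug centres itself from about 8 mm off. 
- blue_lid: Blue lid, upright on the board, 0.1 kg. Heights above its origin (centre of its foot): tapered plug 0-12 mm (36 mm across at the foot, 52 at the plate), plate 12-18 mm (66 across), round grip knob 18-42 mm (22 across). Seated, plate on the rim, its origin is 63 mm above the crock's. The plug centres itself from about 8 mm off. 
- terracotta_lid: Terracotta (red-brown) lid, upright on the board, 0.1 kg. Heights above its origin (centre of its foot): tapered plug 0-12 mm (36 mm across at the foot, 52 at the plate), plate 12-18 mm (66 across), round grip knob 18-42 mm (22 across). Seated, plate on the rim, its origin is 63 mm above the crock's. The plug centres itself from about 8 mm off. Stays where it is.
- pepper_mill: Dark wooden pepper mill, 52 mm across at the foot, 119 mm high, standing loose in the carrier's bay at y = -90 mm. Origin: centre of its foot. Stays there.
- mug: Cream mug with one handle, 80 mm across, 85 mm high; its handle reaches about 75 mm from the axis along the mug's own +y (towards the robot). It stands among the crocks. Origin: centre of the underside. Stays there.
- board: Thick chopping board of chequered wood, 180 (x) x 280 (y) mm, 30 mm high, fixed; a chef's knife lies along its far (+x) edge, from x = +54 to +82 mm, up to 16 mm above the board. The three lids lie on it. Origin: centre of its underside.
Things that resemble listed ones, but are neither listed nor needed, are in the scene too. What is shaped like the terracotta_lid but black, purple or yellow is not meant.

How it is judged:
By the outcome, as a careful person would: the job done as asked, in the order asked, and still so for the second after the job is handed in, with the robot touching nothing.
It also fails if it takes over 112 s, if anything falls off the work surface, if the arm or the gripper's body presses on something with over 40 N, if the wrist force passes 120 N, or if a joint passes its speed limit or range.

## Working session

There is one attempt and no reset: what is moved stays moved. The work goes in short steps, Python scripts to look and compute and a tool call to move; the robot and the scene stay as the last step left them, time stands still between calls to the robot, and variables do not carry over. Pictures are saved under pics/ and viewed, at most 14 in all, crops included, and the job is handed in when it is done.

Besides the shell and the picture viewer there is one more tool, called after "Request:" as name([rows], argument=value, ...), one row to a line, values as JSON. play_rows: Moves the arm, as the interface text tells. Its arguments: {"type":"object","properties":{"motion":{"type":"array"},"fingers":{"type":"number"}},"required":["motion"]}

```bash
mkdir -p pics; ls; python3 - <<'E'
from plant import ctrl,cams
import cv2,json
print(ctrl.get_obs())
for n in("scene","side","wrist"):
    c=cams.get_calibration(n);print(n,c)
    cv2.imwrite(f"pics/{n}0.png",cams.snapshot(n))
E
```

```text
pics
{'clock': 0.0, 'joint_pos': array([ 8.26832089e+01,  2.05904230e+01,  6.34396634e-01, -2.08812982e-02,
       -7.01373274e+01, -1.65074638e+01]), 'qvel': array([-0.09077663,  0.16306895, -0.07487122, -0.06578128,  0.04627869,
       -0.11853874]), 'tau': array([-1.30442904e-04, -5.82711482e+01,  2.93071997e+01,  6.99741215e+00,
        7.00251694e-03, -1.57603299e-04]), 'tool_pos': array([0.27246996, 0.61702088, 0.22563647]), 'orientation': array([ 1.79904916e+02, -7.70740597e-03, -2.38313593e+01]), 'force': array([0.27350513, 0.25581496, 1.14645564]), 'moment': array([0.0310491 , 0.00886425, 0.01642228]), 'gripper_force': 0.0, 'opening': 0.08793328080763302}
scene {'vertical_fov': 42.82111890091879, 'cx': 259.0806078868725, 'cy': 199.20827321062046, 'position': array([1.28016979, 0.24526674, 1.22946736]), 'rotation': array([ 34.20776503,   0.52501615, 109.14428407])}
side {'vertical_fov': 48.09488310309985, 'cx': 258.3054412643719, 'cy': 192.11775475724082, 'position': array([0.1673561 , 0.50751119, 0.75662625]), 'rotation': array([  43.18704401,    0.99189829, -148.23542237])}
wrist {'vertical_fov': 67.4105013763111, 'cx': 257.1089337997934, 'cy': 189.148944926065, 'position': array([0.34297069, 0.5860021 , 0.38436163]), 'rotation': array([-1.64283738e+01, -9.87631843e-02, -1.13897790e+02])}
```

View pics/scene0.png

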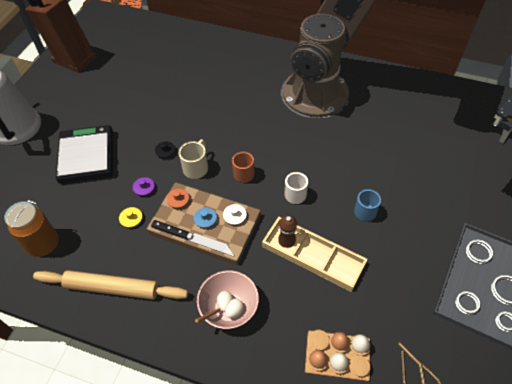

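View pics/side0.png

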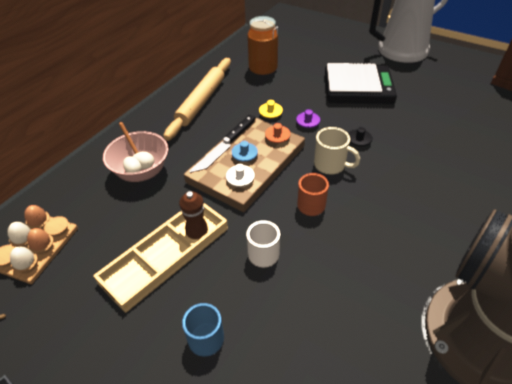

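```bash
cat > h.py <<'E'
import numpy as np,cv2
from scipy.spatial.transform import Rotation as R
from plant import ctrl,cams
def cal(n):
    c=cams.get_calibration(n);return dict(f=192/np.tan(np.radians(c["vertical_fov"]/2)),cx=c["cx"],cy=c["cy"],p=np.array(c["position"]),R=R.from_euler("xyz",c["rotation"],degrees=True).as_matrix())
def cast(c,uv,z):
    uv=np.atleast_2d(uv).astype(float)
    d=np.c_[(uv[:,0]-c["cx"])/c["f"],-(uv[:,1]-c["cy"])/c["f"],-np.ones(len(uv))]@c["R"].T
    return c["p"]+d*((z-c["p"][2])/d[:,2])[:,None]
def proj(c,P):
    q=(np.atleast_2d(P)-c["p"])@c["R"];return np.c_[c["cx"]-c["f"]*q[:,0]/q[:,2],c["cy"]+c["f"]*q[:,1]/q[:,2]]
def mask(im,col):
    h,s,v=[x.astype(int) for x in cv2.split(cv2.cvtColor(im,cv2.COLOR_BGR2HSV))]
    m={"blue":(h>95)&(h<115)&(s>90)&(v>50),"white":(s<50)&(v>90),"terra":((h<14)|(h>176))&(s>120)&(v>60),
       "wood":(h>14)&(h<30)&(s>50)&(v>140),"dark":(v<60)}[col]
    return m.astype(np.uint8)
def comp(m,seed):
    n,l,st,ce=cv2.connectedComponentsWithStats(m,connectivity=4)
    ys,xs=np.nonzero(l);k=np.argmin((xs-seed[0])**2+(ys-seed[1])**2)
    return (l==l[ys[k],xs[k]]).astype(np.uint8)
def hullpts(c,m,z):
    cn=max(cv2.findContours(m,cv2.RETR_EXTERNAL,cv2.CHAIN_APPROX_NONE)[0],key=cv2.contourArea)
    return cast(c,cv2.convexHull(cn)[:,0],z)[:,:2]
def disc(c,m,z,r=.033):
    "circle centre at height z from the silhouette's sides and far edge; also width across"
    P=hullpts(c,m,z);d=P.mean(0)-c["p"][:2];d/=np.linalg.norm(d);s=np.array([-d[1],d[0]])
    a=P@d;b=P@s
    return (a.max()-r)*d+(b.max()+b.min())/2*s,np.ptp(b),np.ptp(a)
E
python3 - <<'E'
from h import *
S={"scene":dict(white=(297,193),blue=(368,208),terra=(243,170),Lwhite=(237,220),Lblue=(206,221),Lterra=(178,201)),
"side":dict(white=(264,255),blue=(204,340),terra=(313,202),Lwhite=(240,180),Lblue=(244,155),Lterra=(277,138))}
for n in S:
    im=cv2.imread(f"pics/{n}0.png");c=cal(n)
    for k,s in S[n].items():
        m=comp(mask(im,k.lstrip("L")),s)
        x,w,l=disc(c,m,.048 if k[0]=="L" else .075);print(n,k,m.sum(),x.round(4),round(w,4),round(l,4))
# carrier outline corners at z=.03, board at .03
for n,q in dict(scene=[(268,221),(366,264),(355,287),(263,246)],side=[(183,207),(228,238),(125,304),(97,277)]).items():
    print(n,"carrier",cast(cal(n),q,.03).round(3)[:,:2].tolist())
for n,q in dict(scene=[(173,183),(262,217),(238,256),(150,226)],side=[(257,115),(306,149),(240,197),(187,172)]).items():
    print(n,"board",cast(cal(n),q,.03).round(3)[:,:2].tolist())
E
```

```text
scene white 661 [0.4425 0.0591] 0.0685 0.1155
scene blue 652 [0.4387 0.2731] 0.066 0.1106
scene terra 582 [ 0.4241 -0.1159] 0.0644 0.1147
scene Lwhite 388 [ 0.5943 -0.0789] 0.0667 0.0689
scene Lblue 346 [ 0.6338 -0.1536] 0.0638 0.0651
scene Lterra 364 [ 0.5953 -0.2573] 0.0666 0.0699
side white 1409 [0.4498 0.0577] 0.0701 0.1162
side blue 1724 [0.4402 0.2738] 0.0664 0.0957
side terra 1137 [ 0.4253 -0.1188] 0.0684 0.1298
side Lwhite 496 [ 0.5971 -0.0809] 0.0663 0.072
side Lblue 348 [ 0.6323 -0.1545] 0.0573 0.0685
side Lterra 424 [ 0.6024 -0.267 ] 0.0652 0.0862
scene carrier [[0.577, 0.017], [0.621, 0.312], [0.696, 0.299], [0.659, 0.029]]
side carrier [[0.659, 0.06], [0.522, 0.08], [0.6, 0.307], [0.689, 0.292]]
scene board [[0.541, -0.3], [0.569, -0.004], [0.71, -0.025], [0.702, -0.298]]
side board [[0.695, -0.314], [0.512, -0.256], [0.565, -0.031], [0.721, -0.034]]
```

View pics/wrist0.png

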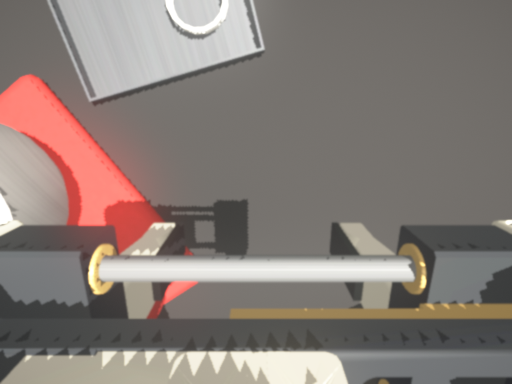

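Request:
play_rows([
  {"rz":1},
  {"rz":1},
  {"rz":1},
  {"rz":1},
  {"rz":1},
  {"rz":1},
  {"rz":1},
  {"rz":1},
  {"rz":1},
  {"rz":1},
  {"rz":1},
  {"rz":1},
  {"rz":1},
  {"rz":1},
  {"rz":1},
  {"rz":1},
  {"rz":1},
  {"rz":1},
  {"rz":0.5},
])

```text
$.motion[0]: bad value
```

```bash
cat >> h.py <<'E'
def go(x,y,z):
    "tool-axis shift in units of 25 mm to a world TCP"
    o=ctrl.get_obs();Rt=R.from_euler("xyz",o["orientation"],degrees=True).as_matrix()
    print("at",np.round(o["tool_pos"],4),np.round(o["orientation"],2),"t",round(o["clock"],2),"units",((np.array([x,y,z])-o["tool_pos"])@Rt/.025).round(2))
E
python3 - <<'E'
from h import *
for n,s in dict(scene=(335,270),side=(130,285)).items():
    im=cv2.imread(f"pics/{n}0.png");c=cal(n);m=comp(mask(im,"wood"),s)
    P=hullpts(c,m,.03).astype(np.float32);r=cv2.minAreaRect(P);print(n,m.sum(),r,cv2.boxPoints(r).round(3).tolist())
go(.60,.27,.30)
print(ctrl.get_obs()["joint_pos"])
E
```

```text
scene 2203 ((0.6298396587371826, 0.1649399995803833), (0.27863043546676636, 0.10954103618860245), 78.70238494873047) [[0.5490000247955322, 0.039000000804662704], [0.656000018119812, 0.017999999225139618], [0.7110000252723694, 0.29100000858306885], [0.6029999852180481, 0.31200000643730164]]
side 2011 ((0.6257951855659485, 0.1668771505355835), (0.2801021933555603, 0.1016397699713707), 78.84555053710938) [[0.5490000247955322, 0.039000000804662704], [0.6489999890327454, 0.019999999552965164], [0.703000009059906, 0.2939999997615814], [0.6029999852180481, 0.3140000104904175]]
at [0.2725 0.6171 0.2259] [ 1.7993e+02 -1.0000e-02 -2.3830e+01] t 0.15 units [17.59  7.41 -2.95]
[ 8.26831277e+01  2.05823040e+01  6.47455392e-01 -1.27848219e-02
 -7.01367410e+01 -1.65055442e+01]
```

Request:
play_rows([
  {"x":0,"y":0,"z":0,"rx":0,"ry":0,"rz":1},
  {"x":0,"y":0,"z":0,"rx":0,"ry":0,"rz":1},
  {"x":0,"y":0,"z":0,"rx":0,"ry":0,"rz":1},
  {"x":0,"y":0,"z":0,"rx":0,"ry":0,"rz":1},
  {"x":0,"y":0,"z":0,"rx":0,"ry":0,"rz":1},
  {"x":0,"y":0,"z":0,"rx":0,"ry":0,"rz":1},
  {"x":0,"y":0,"z":0,"rx":0,"ry":0,"rz":1},
  {"x":0,"y":0,"z":0,"rx":0,"ry":0,"rz":1},
  {"x":0,"y":0,"z":0,"rx":0,"ry":0,"rz":1},
  {"x":0,"y":0,"z":0,"rx":0,"ry":0,"rz":1},
  {"x":0,"y":0,"z":0,"rx":0,"ry":0,"rz":1},
  {"x":0,"y":0,"z":0,"rx":0,"ry":0,"rz":1},
  {"x":0,"y":0,"z":0,"rx":0,"ry":0,"rz":1},
  {"x":0,"y":0,"z":0,"rx":0,"ry":0,"rz":1},
  {"x":0,"y":0,"z":0,"rx":0,"ry":0,"rz":1},
  {"x":0,"y":0,"z":0,"rx":0,"ry":0,"rz":1},
  {"x":0,"y":0,"z":0,"rx":0,"ry":0,"rz":1},
  {"x":0,"y":0,"z":0,"rx":0,"ry":0,"rz":1},
  {"x":0,"y":0,"z":0,"rx":0,"ry":0,"rz":1},
  {"x":0,"y":0,"z":0,"rx":0,"ry":0,"rz":0.35},
])

```text
clock: 2.65
tool_pos: [0.2726, 0.6173, 0.2262]
orientation: [180.0, -0.0, -101.3]
force: [-0.3, -0.7, 0.5]
opening: 0.0876
gripper_force: 0.0
```

```bash
python3 - <<'E'
from h import *
go(.56,.22,.30)
print(ctrl.get_obs()["joint_pos"].round(1),cams.get_calibration("wrist")["position"])
E
```

```text
at [0.2726 0.6173 0.2262] [ 1.7999e+02 -4.0000e-02 -1.0127e+02] t 2.65 units [ 13.34 -14.38  -2.94]
[ 82.7  20.6   0.7  -0.  -70.1 -93.9] [0.25806627 0.54196322 0.38489392]
```

Request:
play_rows([
  {"x":0.89,"y":-0.96,"z":-0.2,"rx":0,"ry":0,"rz":0},
  {"x":0.89,"y":-0.96,"z":-0.2,"rx":0,"ry":0,"rz":0},
  {"x":0.89,"y":-0.96,"z":-0.2,"rx":0,"ry":0,"rz":0},
  {"x":0.89,"y":-0.96,"z":-0.2,"rx":0,"ry":0,"rz":0},
  {"x":0.89,"y":-0.96,"z":-0.2,"rx":0,"ry":0,"rz":0},
  {"x":0.89,"y":-0.96,"z":-0.2,"rx":0,"ry":0,"rz":0},
  {"x":0.89,"y":-0.96,"z":-0.2,"rx":0,"ry":0,"rz":0},
  {"x":0.89,"y":-0.96,"z":-0.2,"rx":0,"ry":0,"rz":0},
  {"x":0.89,"y":-0.96,"z":-0.2,"rx":0,"ry":0,"rz":0},
  {"x":0.89,"y":-0.96,"z":-0.2,"rx":0,"ry":0,"rz":0},
  {"x":0.89,"y":-0.96,"z":-0.2,"rx":0,"ry":0,"rz":0},
  {"x":0.89,"y":-0.96,"z":-0.2,"rx":0,"ry":0,"rz":0},
  {"x":0.89,"y":-0.96,"z":-0.2,"rx":0,"ry":0,"rz":0},
  {"x":0.89,"y":-0.96,"z":-0.2,"rx":0,"ry":0,"rz":0},
  {"x":0.89,"y":-0.96,"z":-0.2,"rx":0,"ry":0,"rz":0},
  {"x":0,"y":0,"z":0,"rx":0,"ry":0,"rz":0},
])

```text
clock: 4.65
tool_pos: [0.5617, 0.2175, 0.302]
orientation: [-180.0, 0.0, -101.3]
force: [0.1, -0.3, 0.3]
opening: 0.0877
gripper_force: 0.0
```

```bash
python3 - <<'E'
from h import *
go(.446,.058,.22)
c=cal("wrist");im=cams.snapshot("wrist");cv2.imwrite("pics/w1.png",im)
print(proj(c,[[.446,.058,.075],[.549,.039,.03],[.603,.313,.03],[.643,.02,.03]]).round())
E
```

```text
at [0.5617 0.2175 0.302 ] [-1.7997e+02  1.0000e-02 -1.0135e+02] t 4.65 units [7.17 3.28 3.28]
[[327.  14.]
 [241.  26.]
 [244. 220.]
 [169.  26.]]
```

View pics/w1.png

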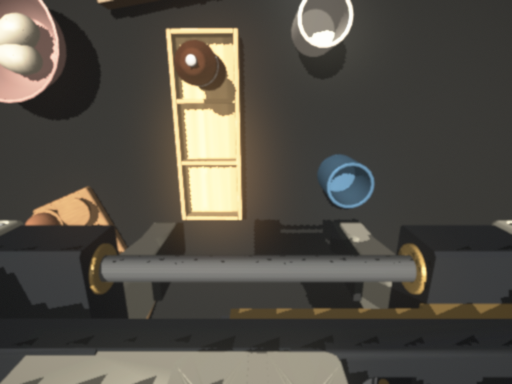

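```bash
python3 - <<'E'
from h import *
im=cv2.imread("pics/w1.png");c=cal("wrist")
for k,s in dict(white=(325,50),blue=(330,180)).items():
    m=comp(mask(im,k),s);x,w,l=disc(c,m,.075);print(k,x.round(4),w,l)
m=comp(mask(im,"wood"),(172,130));r=cv2.minAreaRect(hullpts(c,m,.03).astype(np.float32));print(r,cv2.boxPoints(r).round(4).tolist())
# inner corner checks by manual px of divider midpoints
print(cast(c,[(209,103),(212,161)],.03).round(4))
E
```

```text
white [0.4483 0.0623] 0.06738534097330523 0.07847531272220853
blue [0.4426 0.2738] 0.06459170817713861 0.08312067104406404
((0.6268424391746521, 0.16801796853542328), (0.2771461606025696, 0.09875910729169846), 78.96707153320312) [[0.5519000291824341, 0.04149999842047691], [0.6488000154495239, 0.022600000724196434], [0.7017999887466431, 0.2946000099182129], [0.6049000024795532, 0.31349998712539673]]
[[0.6137 0.1277 0.03  ]
 [0.6298 0.2103 0.03  ]]
```

Request:
play_rows([
  {"x":0.885,"y":0.41,"z":0.4,"rx":0,"ry":0,"rz":0},
  {"x":0.885,"y":0.41,"z":0.4,"rx":0,"ry":0,"rz":0},
  {"x":0.885,"y":0.41,"z":0.4,"rx":0,"ry":0,"rz":0},
  {"x":0.885,"y":0.41,"z":0.4,"rx":0,"ry":0,"rz":0},
  {"x":0.885,"y":0.41,"z":0.4,"rx":0,"ry":0,"rz":0},
  {"x":0.885,"y":0.41,"z":0.4,"rx":0,"ry":0,"rz":0},
  {"x":0.885,"y":0.41,"z":0.4,"rx":0,"ry":0,"rz":0},
  {"x":0.885,"y":0.41,"z":0.4,"rx":0,"ry":0,"rz":0},
  {"x":0,"y":0,"z":0.68,"rx":0,"ry":0,"rz":0},
  {"x":0,"y":0,"z":0.68,"rx":0,"ry":0,"rz":0},
  {"x":0,"y":0,"z":0.68,"rx":0,"ry":0,"rz":0},
  {"x":0,"y":0,"z":0.68,"rx":0,"ry":0,"rz":0},
  {"x":0,"y":0,"z":0.68,"rx":0,"ry":0,"rz":0},
  {"x":0,"y":0,"z":0.68,"rx":0,"ry":0,"rz":0},
  {"x":0,"y":0,"z":0.68,"rx":0,"ry":0,"rz":0},
  {"x":0,"y":0,"z":0.68,"rx":0,"ry":0,"rz":0},
  {"x":0,"y":0,"z":0,"rx":0,"ry":0,"rz":0},
])

```text
clock: 6.82
tool_pos: [0.4447, 0.0621, 0.0848]
orientation: [179.9, -0.1, -101.2]
force: [-0.6, 0.2, -0.3]
opening: 0.0875
gripper_force: 0.0
```

```bash
python3 - <<'E'
from h import *
go(.447,.060,.046)
a=cams.snapshot("side")[150:330,180:380];b=cams.snapshot("scene")[120:240,240:370]
cv2.imwrite("pics/s2.png",np.hstack([cv2.resize(a,(400,360)),cv2.resize(b,(390,360))]))
E
```

```text
at [0.4447 0.0621 0.0848] [ 1.7990e+02 -9.0000e-02 -1.0117e+02] t 6.83 units [ 0.06 -0.11  1.55]
```

View pics/s2.png

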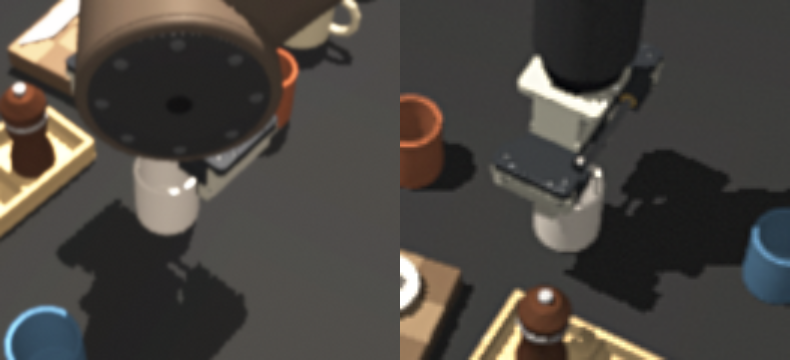

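Request:
play_rows([
  {"x":0,"y":-0.11,"z":0.4,"rx":0,"ry":0,"rz":0},
  {"x":0,"y":0,"z":0.4,"rx":0,"ry":0,"rz":0},
  {"x":0,"y":0,"z":0.4,"rx":0,"ry":0,"rz":0},
  {"x":0,"y":0,"z":0.35,"rx":0,"ry":0,"rz":0},
])

```text
clock: 7.42
tool_pos: [0.4484, 0.0617, 0.0459]
orientation: [180.0, -0.0, -101.2]
force: [-0.4, -0.6, -0.4]
opening: 0.0876
gripper_force: 0.0
```

Request:
play_rows([
  {"x":0,"y":0,"z":0,"rx":0,"ry":0,"rz":0},
  {"x":0,"y":0,"z":0,"rx":0,"ry":0,"rz":0},
  {"x":0,"y":0,"z":0,"rx":0,"ry":0,"rz":0},
  {"x":0,"y":0,"z":0,"rx":0,"ry":0,"rz":0},
  {"x":0,"y":0,"z":0,"rx":0,"ry":0,"rz":0},
  {"x":0,"y":0,"z":0,"rx":0,"ry":0,"rz":0},
], fingers=-1)

```text
clock: 8.18
tool_pos: [0.4488, 0.0619, 0.047]
orientation: [-180.0, 0.0, -101.2]
force: [-0.8, 0.6, 2.9]
opening: 0.066
gripper_force: 30.0
```

Request:
play_rows([
  {"x":0,"y":0,"z":-0.3,"rx":0,"ry":0,"rz":0},
  {"x":0,"y":0,"z":-0.7,"rx":0,"ry":0,"rz":0},
  {"x":0,"y":0,"z":-0.9,"rx":0,"ry":0,"rz":0},
  {"x":0,"y":0,"z":-0.9,"rx":0,"ry":0,"rz":0},
  {"x":0,"y":0,"z":-0.9,"rx":0,"ry":0,"rz":0},
  {"x":0,"y":0,"z":-0.9,"rx":0,"ry":0,"rz":0},
  {"x":0,"y":0,"z":-0.9,"rx":0,"ry":0,"rz":0},
  {"x":0,"y":0,"z":-0.7,"rx":0,"ry":0,"rz":0},
])

```text
clock: 9.18
tool_pos: [0.4482, 0.0617, 0.2028]
orientation: [180.0, 0.0, -101.2]
force: [0.7, 0.6, -2.6]
opening: 0.0661
gripper_force: 30.0
```

```bash
python3 - <<'E'
from h import *
go(.6265,.167,.060)
E
```

```text
at [0.4482 0.0617 0.2028] [ 1.8000e+02  2.0000e-02 -1.0124e+02] t 9.18 units [-5.52 -6.17  5.71]
```

Move over the middle bay (z still ~0.1) and check.

Request:
play_rows([
  {"x":-0.69,"y":-0.77,"z":0,"rx":0,"ry":0,"rz":0},
  {"x":-0.69,"y":-0.77,"z":0,"rx":0,"ry":0,"rz":0},
  {"x":-0.69,"y":-0.77,"z":0,"rx":0,"ry":0,"rz":0},
  {"x":-0.69,"y":-0.77,"z":0,"rx":0,"ry":0,"rz":0},
  {"x":-0.69,"y":-0.77,"z":0,"rx":0,"ry":0,"rz":0},
  {"x":-0.69,"y":-0.77,"z":0,"rx":0,"ry":0,"rz":0},
  {"x":-0.69,"y":-0.77,"z":0,"rx":0,"ry":0,"rz":0},
  {"x":-0.69,"y":-0.77,"z":0,"rx":0,"ry":0,"rz":0},
  {"x":0,"y":0,"z":0.8,"rx":0,"ry":0,"rz":0},
  {"x":0,"y":0,"z":0.8,"rx":0,"ry":0,"rz":0},
  {"x":0,"y":0,"z":0.8,"rx":0,"ry":0,"rz":0},
  {"x":0,"y":0,"z":0.8,"rx":0,"ry":0,"rz":0},
  {"x":0,"y":0,"z":0.8,"rx":0,"ry":0,"rz":0},
  {"x":0,"y":0,"z":0,"rx":0,"ry":0,"rz":0},
  {"x":0,"y":0,"z":0,"rx":0,"ry":0,"rz":0},
])

```text
clock: 11.05
tool_pos: [0.6269, 0.1673, 0.1025]
orientation: [-180.0, 0.0, -101.2]
force: [-0.8, -0.0, -2.4]
opening: 0.0658
gripper_force: 30.0
```

```bash
python3 - <<'E'
from h import *
go(.6265,.167,.054)
a=cams.snapshot("side");b=cams.snapshot("scene")
cv2.imwrite("pics/s3.png",np.hstack([cv2.resize(a[150:330,60:260],(400,360),interpolation=2),cv2.resize(b[190:310,240:370],(390,360),interpolation=2)]))
E
```

```text
at [0.6269 0.1673 0.1025] [-179.98    0.   -101.21] t 11.05 units [0.01 0.01 1.94]
```

View pics/s3.png

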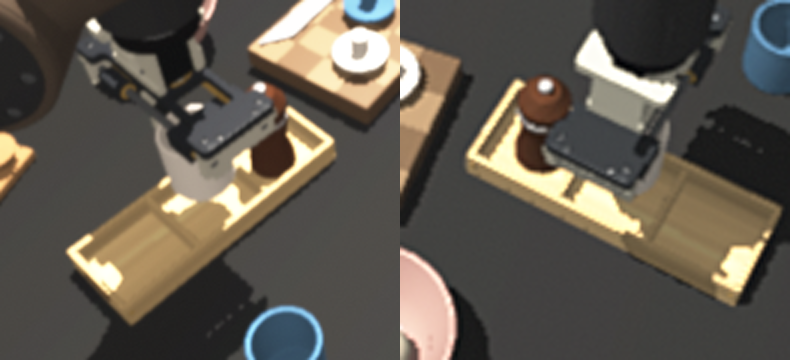

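Request:
play_rows([
  {"x":0,"y":0,"z":0.4,"rx":0,"ry":0,"rz":0},
  {"x":0,"y":0,"z":0.4,"rx":0,"ry":0,"rz":0},
  {"x":0,"y":0,"z":0.4,"rx":0,"ry":0,"rz":0},
  {"x":0,"y":0,"z":0.4,"rx":0,"ry":0,"rz":0},
  {"x":0,"y":0,"z":0.25,"rx":0,"ry":0,"rz":0},
  {"x":0,"y":0,"z":0.08,"rx":0,"ry":0,"rz":0},
  {"x":0,"y":0,"z":0,"rx":0,"ry":0,"rz":0},
])

```text
clock: 12.02
tool_pos: [0.6268, 0.1673, 0.0538]
orientation: [-180.0, 0.0, -101.2]
force: [0.5, -1.2, -3.0]
opening: 0.0664
gripper_force: 30.0
```

Request:
play_rows([
  {"x":0,"y":0,"z":0.05,"rx":0,"ry":0,"rz":0},
  {"x":0,"y":0,"z":0,"rx":0,"ry":0,"rz":0},
  {"x":0,"y":0,"z":0,"rx":0,"ry":0,"rz":0},
])

```text
clock: 12.4
tool_pos: [0.627, 0.1675, 0.0531]
orientation: [-179.9, 0.0, -101.2]
force: [-1.4, 0.3, 4.4]
opening: 0.0662
gripper_force: 30.0
```

Request:
play_rows([
  {"x":0,"y":0,"z":0,"rx":0,"ry":0,"rz":0},
  {"x":0,"y":0,"z":0,"rx":0,"ry":0,"rz":0},
  {"x":0,"y":0,"z":0,"rx":0,"ry":0,"rz":0},
  {"x":0,"y":0,"z":0,"rx":0,"ry":0,"rz":0},
], fingers=1)

```text
clock: 12.9
tool_pos: [0.6265, 0.1672, 0.0522]
orientation: [180.0, -0.0, -101.2]
force: [-0.2, -0.5, 0.2]
opening: 0.0872
gripper_force: 0.0
```

Request:
play_rows([
  {"x":0,"y":0,"z":-0.4,"rx":0,"ry":0,"rz":0},
  {"x":0,"y":0,"z":-0.8,"rx":0,"ry":0,"rz":0},
  {"x":0,"y":0,"z":-0.8,"rx":0,"ry":0,"rz":0},
  {"x":0,"y":0,"z":-0.8,"rx":0,"ry":0,"rz":0},
  {"x":0,"y":0,"z":-0.8,"rx":0,"ry":0,"rz":0},
])

```text
clock: 13.52
tool_pos: [0.6267, 0.1673, 0.1438]
orientation: [-180.0, 0.0, -101.2]
force: [0.1, 1.0, 0.1]
opening: 0.0877
gripper_force: 0.0
```

```bash
python3 - <<'E'
from h import *
go(.440,.2735,.085)
a=cams.snapshot("side");cv2.imwrite("pics/s4f.png",a)
E
```

```text
at [0.6267 0.1673 0.1438] [-1.7996e+02  3.0000e-02 -1.0122e+02] t 13.53 units [-2.71  8.15  2.35]
```

Request:
play_rows([
  {"x":-0.3,"y":0.9,"z":0,"rx":0,"ry":0,"rz":0},
  {"x":-0.3,"y":0.9,"z":0,"rx":0,"ry":0,"rz":0},
  {"x":-0.3,"y":0.9,"z":0,"rx":0,"ry":0,"rz":0},
  {"x":-0.3,"y":0.9,"z":0,"rx":0,"ry":0,"rz":0},
  {"x":-0.3,"y":0.9,"z":0,"rx":0,"ry":0,"rz":0},
  {"x":-0.3,"y":0.9,"z":0,"rx":0,"ry":0,"rz":0},
  {"x":-0.3,"y":0.9,"z":0,"rx":0,"ry":0,"rz":0},
  {"x":-0.3,"y":0.9,"z":0,"rx":0,"ry":0,"rz":0},
  {"x":-0.3,"y":0.95,"z":0,"rx":0,"ry":0,"rz":0},
  {"x":0,"y":0,"z":0.6,"rx":0,"ry":0,"rz":0},
  {"x":0,"y":0,"z":0.6,"rx":0,"ry":0,"rz":0},
  {"x":0,"y":0,"z":0.6,"rx":0,"ry":0,"rz":0},
  {"x":0,"y":0,"z":0.5,"rx":0,"ry":0,"rz":0},
  {"x":0,"y":0,"z":0,"rx":0,"ry":0,"rz":0},
  {"x":0,"y":0,"z":0,"rx":0,"ry":0,"rz":0},
])

```text
clock: 15.45
tool_pos: [0.4402, 0.2731, 0.0849]
orientation: [-180.0, -0.0, -101.2]
force: [0.3, -0.1, 0.4]
opening: 0.0877
gripper_force: 0.0
```

Request:
play_rows([
  {"x":0,"y":0,"z":0.4,"rx":0,"ry":0,"rz":0},
  {"x":0,"y":0,"z":0.4,"rx":0,"ry":0,"rz":0},
  {"x":0,"y":0,"z":0.4,"rx":0,"ry":0,"rz":0},
  {"x":0,"y":0,"z":0.4,"rx":0,"ry":0,"rz":0},
  {"x":0,"y":0,"z":0,"rx":0,"ry":0,"rz":0},
])

```text
clock: 16.08
tool_pos: [0.4394, 0.2726, 0.0438]
orientation: [179.9, -0.1, -101.2]
force: [0.1, 0.2, 0.2]
opening: 0.0876
gripper_force: 0.0
```

Request:
play_rows([
  {"x":0,"y":0,"z":0,"rx":0,"ry":0,"rz":0},
  {"x":0,"y":0,"z":0,"rx":0,"ry":0,"rz":0},
  {"x":0,"y":0,"z":0,"rx":0,"ry":0,"rz":0},
  {"x":0,"y":0,"z":0,"rx":0,"ry":0,"rz":0},
  {"x":0,"y":0,"z":0,"rx":0,"ry":0,"rz":0},
  {"x":0,"y":0,"z":0,"rx":0,"ry":0,"rz":0},
], fingers=-1)

```text
clock: 16.82
tool_pos: [0.4402, 0.2734, 0.0452]
orientation: [-180.0, 0.0, -101.2]
force: [0.5, 0.7, 5.2]
opening: 0.0642
gripper_force: 30.0
```

Request:
play_rows([
  {"x":0,"y":0,"z":-0.3,"rx":0,"ry":0,"rz":0},
  {"x":0,"y":0,"z":-0.7,"rx":0,"ry":0,"rz":0},
  {"x":0,"y":0,"z":-0.8,"rx":0,"ry":0,"rz":0},
  {"x":0,"y":0,"z":-0.8,"rx":0,"ry":0,"rz":0},
  {"x":0,"y":0,"z":-0.8,"rx":0,"ry":0,"rz":0},
  {"x":0,"y":0,"z":-0.6,"rx":0,"ry":0,"rz":0},
])

```text
clock: 17.58
tool_pos: [0.4393, 0.2727, 0.1453]
orientation: [180.0, -0.0, -101.2]
force: [-0.5, 0.2, -4.3]
opening: 0.0642
gripper_force: 30.0
```

```bash
python3 - <<'E'
from h import *
go(.6437,.2554,.0535)
im=cv2.imread("pics/s4f.png");c=cal("side");m=comp(mask(im,"white"),proj(c,[.627,.167,.08])[0])
print("white in bay",disc(c,m,.081),m.sum())
E
```

```text
at [0.4393 0.2727 0.1453] [ 1.7996e+02 -3.0000e-02 -1.0124e+02] t 17.57 units [-0.92 -8.16  3.67]
white in bay (array([0.65140687, 0.10756564]), np.float64(0.13099526534765338), np.float64(0.17026939051467693)) 1723
```

```bash
python3 - <<'E'
from h import *
c=cal("side");c2=cal("scene")
p=proj(c,[.44,.273,.14])[0].astype(int);q=proj(c2,[.44,.273,.14])[0].astype(int);print(p,q)
a=cams.snapshot("side");b=cams.snapshot("scene");cv2.imwrite("pics/s5a.png",a);cv2.imwrite("pics/s5b.png",b)
f=lambda i,p,h:cv2.resize(i[max(p[1]-h,0):p[1]+h,max(p[0]-h,0):p[0]+h],(400,400),interpolation=2)
cv2.imwrite("pics/s5.png",np.hstack([f(a,p,90),f(b,q,60)]))
E
```

```text
[197 300] [373 185]
```

View pics/s5.png

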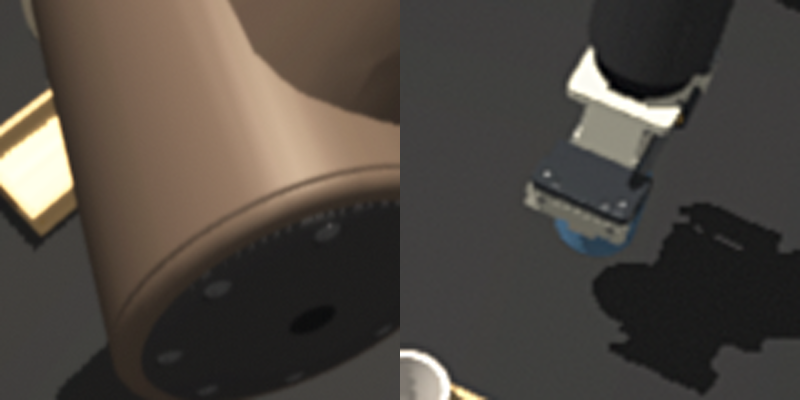

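Request:
play_rows([
  {"x":-0.1,"y":-0.9,"z":0,"rx":0,"ry":0,"rz":0},
  {"x":-0.1,"y":-0.9,"z":0,"rx":0,"ry":0,"rz":0},
  {"x":-0.1,"y":-0.9,"z":0,"rx":0,"ry":0,"rz":0},
  {"x":-0.1,"y":-0.9,"z":0,"rx":0,"ry":0,"rz":0},
  {"x":-0.1,"y":-0.9,"z":0,"rx":0,"ry":0,"rz":0},
  {"x":-0.1,"y":-0.9,"z":0,"rx":0,"ry":0,"rz":0},
  {"x":-0.1,"y":-0.9,"z":0,"rx":0,"ry":0,"rz":0},
  {"x":-0.1,"y":-0.95,"z":0,"rx":0,"ry":0,"rz":0},
  {"x":-0.1,"y":-0.95,"z":0,"rx":0,"ry":0,"rz":0},
  {"x":0,"y":0,"z":0.6,"rx":0,"ry":0,"rz":0},
  {"x":0,"y":0,"z":0.6,"rx":0,"ry":0,"rz":0},
  {"x":0,"y":0,"z":0.6,"rx":0,"ry":0,"rz":0},
  {"x":0,"y":0,"z":0,"rx":0,"ry":0,"rz":0},
  {"x":0,"y":0,"z":0,"rx":0,"ry":0,"rz":0},
])

```text
clock: 19.42
tool_pos: [0.6454, 0.2555, 0.1002]
orientation: [-180.0, 0.0, -101.2]
force: [-0.3, 0.4, -4.1]
opening: 0.0639
gripper_force: 30.0
```

```bash
python3 - <<'E'
from h import *
go(.6437,.2554,.0535)
a=cams.snapshot("side");b=cams.snapshot("scene")
cv2.imwrite("pics/s6.png",np.hstack([cv2.resize(a[170:350,40:240],(400,360),interpolation=2),cv2.resize(b[190:310,250:380],(390,360),interpolation=2)]))
E
```

```text
at [0.6454 0.2555 0.1002] [-1.7997e+02  1.0000e-02 -1.0119e+02] t 19.43 units [0.02 0.07 1.87]
```

View pics/s6.png

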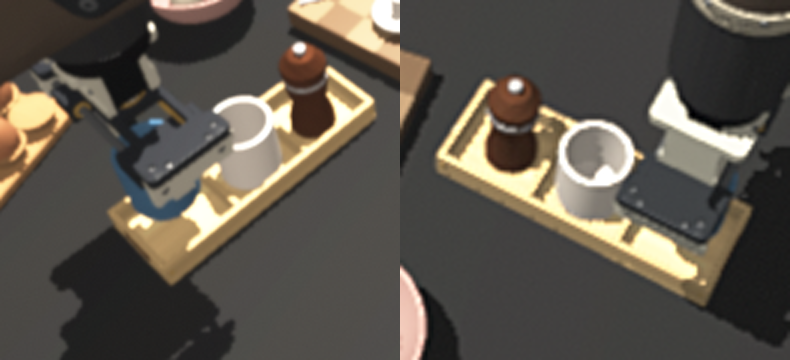

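Request:
play_rows([
  {"x":0,"y":0.07,"z":0.4,"rx":0,"ry":0,"rz":0},
  {"x":0,"y":0,"z":0.4,"rx":0,"ry":0,"rz":0},
  {"x":0,"y":0,"z":0.4,"rx":0,"ry":0,"rz":0},
  {"x":0,"y":0,"z":0.4,"rx":0,"ry":0,"rz":0},
  {"x":0,"y":0,"z":0.2,"rx":0,"ry":0,"rz":0},
  {"x":0,"y":0,"z":0.06,"rx":0,"ry":0,"rz":0},
  {"x":0,"y":0,"z":0,"rx":0,"ry":0,"rz":0},
])

```text
clock: 20.4
tool_pos: [0.6437, 0.2557, 0.0535]
orientation: [-180.0, 0.0, -101.2]
force: [0.4, 0.7, -3.9]
opening: 0.0642
gripper_force: 30.0
```

Request:
play_rows([
  {"x":0,"y":0,"z":0.05,"rx":0,"ry":0,"rz":0},
  {"x":0,"y":0,"z":0.03,"rx":0,"ry":0,"rz":0},
  {"x":0,"y":0,"z":0,"rx":0,"ry":0,"rz":0},
])

```text
clock: 20.78
tool_pos: [0.6436, 0.2556, 0.0514]
orientation: [-180.0, 0.0, -101.2]
force: [0.3, 0.2, -3.2]
opening: 0.0641
gripper_force: 30.0
```

Request:
play_rows([
  {"x":0,"y":0,"z":0.04,"rx":0,"ry":0,"rz":0},
  {"x":0,"y":0,"z":0.02,"rx":0,"ry":0,"rz":0},
  {"x":0,"y":0,"z":0,"rx":0,"ry":0,"rz":0},
])

```text
clock: 21.15
tool_pos: [0.6437, 0.2556, 0.0513]
orientation: [-180.0, 0.0, -101.2]
force: [-3.0, -0.7, 5.8]
opening: 0.0642
gripper_force: 30.0
```

Request:
play_rows([
  {"x":0,"y":0,"z":0,"rx":0,"ry":0,"rz":0},
  {"x":0,"y":0,"z":0,"rx":0,"ry":0,"rz":0},
  {"x":0,"y":0,"z":0,"rx":0,"ry":0,"rz":0},
  {"x":0,"y":0,"z":0,"rx":0,"ry":0,"rz":0},
], fingers=1)

```text
clock: 21.65
tool_pos: [0.6436, 0.2556, 0.0497]
orientation: [-180.0, -0.0, -101.2]
force: [0.5, 0.3, 0.2]
opening: 0.0875
gripper_force: 0.0
```

Request:
play_rows([
  {"x":0,"y":0,"z":-0.4,"rx":0,"ry":0,"rz":0},
  {"x":0,"y":0,"z":-0.8,"rx":0,"ry":0,"rz":0},
  {"x":0,"y":0,"z":-1,"rx":0,"ry":0,"rz":0},
  {"x":0,"y":0,"z":-1,"rx":0,"ry":0,"rz":0},
  {"x":0,"y":0,"z":-1,"rx":0,"ry":0,"rz":0},
  {"x":0,"y":0,"z":-1,"rx":0,"ry":0,"rz":0},
  {"x":0,"y":0,"z":-1,"rx":0,"ry":0,"rz":0},
  {"x":0,"y":0,"z":-0.8,"rx":0,"ry":0,"rz":0},
])

```text
clock: 22.65
tool_pos: [0.6438, 0.2557, 0.227]
orientation: [-179.9, 0.1, -101.2]
force: [0.8, -0.3, 0.1]
opening: 0.0875
gripper_force: 0.0
```

```bash
python3 - <<'E'
from h import *
go(.635,.0,.24)
E
```

```text
at [0.6438 0.2557 0.227 ] [-1.7993e+02  7.0000e-02 -1.0122e+02] t 22.65 units [10.1  -1.65 -0.53]
```

Request:
play_rows([
  {"x":0.92,"y":-0.15,"z":-0.05,"rx":0,"ry":0,"rz":0},
  {"x":0.92,"y":-0.15,"z":-0.05,"rx":0,"ry":0,"rz":0},
  {"x":0.92,"y":-0.15,"z":-0.05,"rx":0,"ry":0,"rz":0},
  {"x":0.92,"y":-0.15,"z":-0.05,"rx":0,"ry":0,"rz":0},
  {"x":0.92,"y":-0.15,"z":-0.05,"rx":0,"ry":0,"rz":0},
  {"x":0.92,"y":-0.15,"z":-0.05,"rx":0,"ry":0,"rz":0},
  {"x":0.92,"y":-0.15,"z":-0.05,"rx":0,"ry":0,"rz":0},
  {"x":0.92,"y":-0.15,"z":-0.05,"rx":0,"ry":0,"rz":0},
  {"x":0.92,"y":-0.15,"z":-0.05,"rx":0,"ry":0,"rz":0},
  {"x":0.92,"y":-0.15,"z":-0.05,"rx":0,"ry":0,"rz":0},
  {"x":0.92,"y":-0.15,"z":-0.05,"rx":0,"ry":0,"rz":0},
  {"x":0,"y":0,"z":0,"rx":0,"ry":0,"rz":0},
], fingers=0.1)

```text
clock: 24.15
tool_pos: [0.6347, -0.0026, 0.2387]
orientation: [-180.0, -0.0, -101.3]
force: [0.2, 0.4, -0.1]
opening: 0.0484
gripper_force: 0.0
```

```bash
python3 - <<'E'
from h import *
go(.596,-.080,.11)
c=cal("wrist");im=cams.snapshot("wrist");cv2.imwrite("pics/w7.png",im)
for k,z in dict(white=(.596,-.08),blue=(.633,-.154)).items():
    s=proj(c,[*z,.048])[0];m=comp(mask(im,k),s);x,w,l=disc(c,m,.048);print(k,s,m.sum(),x.round(4),w,l)
# carrier crocks from side/scene
for n in("side","scene"):
    c=cal(n);im=cams.snapshot(n);cv2.imwrite(f"pics/{n}7.png",im)
    for k,p in dict(white=(.627,.167),blue=(.644,.2556)).items():
        m=comp(mask(im,k),proj(c,[*p,.05])[0]);x,w,l=disc(c,m,.081);print(n,k,x.round(4),w,l)
E
```

```text
at [ 0.6347 -0.0026  0.2387] [-179.99   -0.   -101.33] t 24.15 units [3.34 0.91 5.15]
white [277.20262463  98.27997747] 2740 [ 0.597  -0.0786] 0.06697694847501165 0.06633704863840162Traceback (most recent call last):
  File "<stdin>", line 5, in <module>
  File "h.py", line 19, in comp
    ys,xs=np.nonzero(l);k=np.argmin((xs-seed[0])**2+(ys-seed[1])**2)
                          ~~~~~~~~~^^^^^^^^^^^^^^^^^^^^^^^^^^^^^^^^^
    return _wrapfunc(a, 'argmin', axis=axis, out=out, **kwds)
    return bound(*args, **kwds)
ValueError: attempt to get argmin of an empty sequence
```

View pics/w7.png

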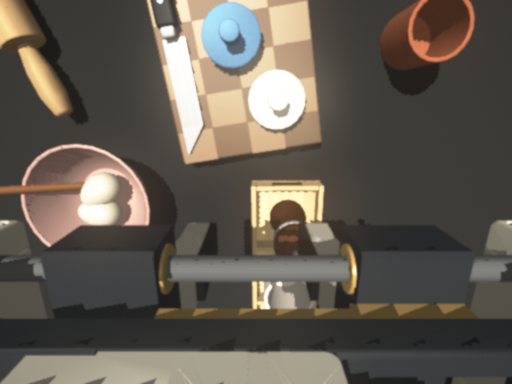

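```bash
sed -i 's/(h>95)&(h<115)&(s>90)/(h>90)\&(h<120)\&(s>70)/' h.py; python3 - <<'E'
from h import *
c=cal("wrist");im=cv2.imread("pics/w7.png");print(cv2.cvtColor(im[30:38,245:250],cv2.COLOR_BGR2HSV)[0,0])
m=comp(mask(im,"blue"),(240,40));x,w,l=disc(c,m,.048);print("blue lid",m.sum(),x.round(4),w,l)
for n in("side","scene"):
    c=cal(n);im=cams.snapshot(n);cv2.imwrite(f"pics/{n}7.png",im)
    for k,p in dict(white=(.627,.167),blue=(.644,.2556)).items():
        m=comp(mask(im,k),proj(c,[*p,.05])[0]);x,w,l=disc(c,m,.081);print(n,k,x.round(4),w,l)
E
```

```text
[102  86 228]
blue lid 2665 [ 0.6338 -0.1524] 0.06239077159316975 0.06354405401575591
side white [0.6302 0.1657] 0.06628234410853029 0.11808102486689376
side blue [0.6442 0.2571] 0.06347840567909957 0.11014874080938913
scene white [0.6256 0.1657] 0.06545261247990183 0.0981528042564469
scene blue [0.6403 0.2555] 0.06451295197806159 0.09749527304078653
```

Request:
play_rows([
  {"x":0.82,"y":0.22,"z":0,"rx":0,"ry":0,"rz":0},
  {"x":0.82,"y":0.22,"z":0.3,"rx":0,"ry":0,"rz":0},
  {"x":0.82,"y":0.22,"z":0.6,"rx":0,"ry":0,"rz":0},
  {"x":0.82,"y":0.22,"z":0.85,"rx":0,"ry":0,"rz":0},
  {"x":0,"y":0,"z":0.85,"rx":0,"ry":0,"rz":0},
  {"x":0,"y":0,"z":0.85,"rx":0,"ry":0,"rz":0},
  {"x":0,"y":0,"z":0.85,"rx":0,"ry":0,"rz":0},
  {"x":0,"y":0,"z":0.85,"rx":0,"ry":0,"rz":0},
  {"x":0,"y":0,"z":0.8,"rx":0,"ry":0,"rz":0},
  {"x":0,"y":0,"z":0,"rx":0,"ry":0,"rz":0},
  {"x":0,"y":0,"z":0,"rx":0,"ry":0,"rz":0},
])

```text
clock: 25.68
tool_pos: [0.5974, -0.0772, 0.0905]
orientation: [-180.0, -0.0, -101.2]
force: [0.2, 0.3, 0.4]
opening: 0.0483
gripper_force: 0.0
```

```bash
python3 - <<'E'
from h import *
go(.5965,-.079,.052)
a=cams.snapshot("side");b=cams.snapshot("scene")
cv2.imwrite("pics/s8.png",np.hstack([cv2.resize(a[120:240,180:310],(390,360),interpolation=2),cv2.resize(b[160:260,180:290],(396,360),interpolation=2)]))
E
```

```text
at [ 0.5974 -0.0772  0.0905] [-179.96   -0.   -101.22] t 25.68 units [0.08 0.02 1.54]
```

View pics/s8.png

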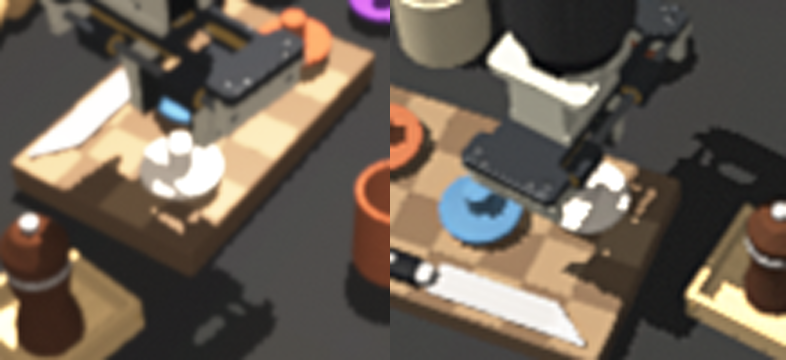

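Fingers straddle the white knob; descend to z≈0.052 and close.

Request:
play_rows([
  {"x":0.08,"y":0,"z":0.5,"rx":0,"ry":0,"rz":0},
  {"x":0,"y":0,"z":0.5,"rx":0,"ry":0,"rz":0},
  {"x":0,"y":0,"z":0.4,"rx":0,"ry":0,"rz":0},
  {"x":0,"y":0,"z":0.12,"rx":0,"ry":0,"rz":0},
  {"x":0,"y":0,"z":0,"rx":0,"ry":0,"rz":0},
])

```text
clock: 26.4
tool_pos: [0.5968, -0.0787, 0.0514]
orientation: [180.0, -0.0, -101.2]
force: [0.1, 0.4, 0.1]
opening: 0.0481
gripper_force: 0.0
```

Request:
play_rows([
  {"x":0,"y":0,"z":0,"rx":0,"ry":0,"rz":0},
  {"x":0,"y":0,"z":0,"rx":0,"ry":0,"rz":0},
  {"x":0,"y":0,"z":0,"rx":0,"ry":0,"rz":0},
  {"x":0,"y":0,"z":0,"rx":0,"ry":0,"rz":0},
  {"x":0,"y":0,"z":0,"rx":0,"ry":0,"rz":0},
  {"x":0,"y":0,"z":0,"rx":0,"ry":0,"rz":0},
], fingers=-1)

```text
clock: 27.15
tool_pos: [0.597, -0.0787, 0.052]
orientation: [-180.0, 0.0, -101.2]
force: [-0.9, -0.6, 3.2]
opening: 0.0211
gripper_force: 30.0
```

Request:
play_rows([
  {"x":0,"y":0,"z":-0.3,"rx":0,"ry":0,"rz":0},
  {"x":0,"y":0,"z":-0.7,"rx":0,"ry":0,"rz":0},
  {"x":0,"y":0,"z":-1,"rx":0,"ry":0,"rz":0},
  {"x":0,"y":0,"z":-1,"rx":0,"ry":0,"rz":0},
  {"x":0,"y":0,"z":-1,"rx":0,"ry":0,"rz":0},
  {"x":0,"y":0,"z":-1,"rx":0,"ry":0,"rz":0},
  {"x":0,"y":0,"z":-0.7,"rx":0,"ry":0,"rz":0},
  {"x":0,"y":0,"z":0,"rx":0,"ry":0,"rz":0},
])

```text
clock: 28.15
tool_pos: [0.5977, -0.0786, 0.1962]
orientation: [-179.8, 0.1, -101.2]
force: [0.6, -0.7, -2.1]
opening: 0.0213
gripper_force: 30.0
```

```bash
python3 - <<'E'
from h import *
go(.6275,.166,.11)
E
```

```text
at [ 0.5977 -0.0786  0.1962] [-1.7982e+02  6.0000e-02 -1.0122e+02] t 28.15 units [-9.83  0.74  3.46]
```

Request:
play_rows([
  {"x":-0.9,"y":0.07,"z":0,"rx":0,"ry":0,"rz":0},
  {"x":-0.9,"y":0.07,"z":0,"rx":0,"ry":0,"rz":0},
  {"x":-0.9,"y":0.07,"z":0,"rx":0,"ry":0,"rz":0},
  {"x":-0.9,"y":0.07,"z":0,"rx":0,"ry":0,"rz":0},
  {"x":-0.9,"y":0.07,"z":0,"rx":0,"ry":0,"rz":0},
  {"x":-0.9,"y":0.07,"z":0,"rx":0,"ry":0,"rz":0},
  {"x":-0.9,"y":0.07,"z":0,"rx":0,"ry":0,"rz":0},
  {"x":-0.9,"y":0.07,"z":0,"rx":0,"ry":0,"rz":0},
  {"x":-0.9,"y":0.07,"z":0,"rx":0,"ry":0,"rz":0},
  {"x":-0.9,"y":0.07,"z":0,"rx":0,"ry":0,"rz":0},
  {"x":-0.83,"y":0.04,"z":0,"rx":0,"ry":0,"rz":0},
  {"x":0,"y":0,"z":0.7,"rx":0,"ry":0,"rz":0},
  {"x":0,"y":0,"z":0.7,"rx":0,"ry":0,"rz":0},
  {"x":0,"y":0,"z":0.7,"rx":0,"ry":0,"rz":0},
  {"x":0,"y":0,"z":0.7,"rx":0,"ry":0,"rz":0},
  {"x":0,"y":0,"z":0.35,"rx":0,"ry":0,"rz":0},
  {"x":0,"y":0,"z":0,"rx":0,"ry":0,"rz":0},
  {"x":0,"y":0,"z":0,"rx":0,"ry":0,"rz":0},
])

```text
clock: 30.4
tool_pos: [0.627, 0.1661, 0.1162]
orientation: [-179.9, 0.0, -101.2]
force: [1.1, -0.2, -1.0]
opening: 0.0214
gripper_force: 30.0
```

```bash
python3 - <<'E'
from h import *
go(.6275,.166,.0915)
a=cams.snapshot("side");b=cams.snapshot("scene")
cv2.imwrite("pics/s9.png",np.hstack([cv2.resize(a[150:290,80:230],(386,360),interpolation=2),cv2.resize(b[190:300,255:375],(393,360),interpolation=2)]))
E
```

```text
at [0.627  0.1661 0.1162] [-1.7995e+02  3.0000e-02 -1.0122e+02] t 30.4 units [ 0.   -0.02  0.99]
```

View pics/s9.png

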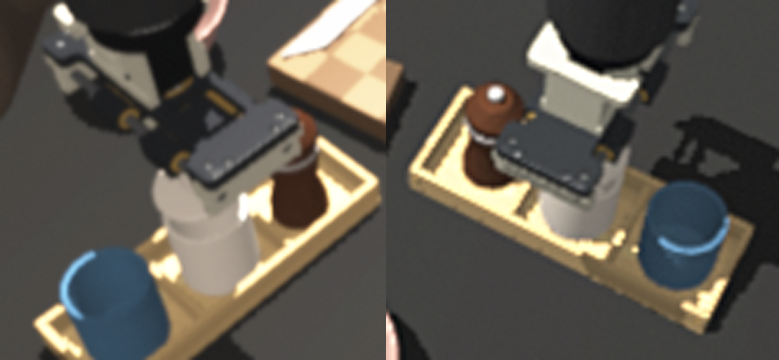

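Request:
play_rows([
  {"x":0,"y":0,"z":0.3,"rx":0,"ry":0,"rz":0},
  {"x":0,"y":0,"z":0.3,"rx":0,"ry":0,"rz":0},
  {"x":0,"y":0,"z":0.2,"rx":0,"ry":0,"rz":0},
  {"x":0,"y":0,"z":0.1,"rx":0,"ry":0,"rz":0},
  {"x":0,"y":0,"z":0,"rx":0,"ry":0,"rz":0},
])

```text
clock: 31.12
tool_pos: [0.6265, 0.1659, 0.0928]
orientation: [180.0, -0.0, -101.2]
force: [0.4, -0.2, -1.2]
opening: 0.0211
gripper_force: 30.0
```

Request:
play_rows([
  {"x":0,"y":0,"z":0.06,"rx":0,"ry":0,"rz":0},
  {"x":0,"y":0,"z":0.04,"rx":0,"ry":0,"rz":0},
  {"x":0,"y":0,"z":0,"rx":0,"ry":0,"rz":0},
])

```text
clock: 31.5
tool_pos: [0.6267, 0.166, 0.0911]
orientation: [-180.0, 0.0, -101.2]
force: [-0.9, -0.5, 2.8]
opening: 0.0214
gripper_force: 30.0
```

Request:
play_rows([
  {"x":0,"y":0,"z":0,"rx":0,"ry":0,"rz":0},
  {"x":0,"y":0,"z":0,"rx":0,"ry":0,"rz":0},
  {"x":0,"y":0,"z":0,"rx":0,"ry":0,"rz":0},
  {"x":0,"y":0,"z":0,"rx":0,"ry":0,"rz":0},
], fingers=0.1)

```text
clock: 32.0
tool_pos: [0.6266, 0.1659, 0.0905]
orientation: [180.0, -0.0, -101.2]
force: [0.5, 0.3, 0.5]
opening: 0.0477
gripper_force: 0.0
```

Request:
play_rows([
  {"x":0,"y":0,"z":-0.4,"rx":0,"ry":0,"rz":0},
  {"x":0,"y":0,"z":-0.8,"rx":0,"ry":0,"rz":0},
  {"x":0,"y":0,"z":-1,"rx":0,"ry":0,"rz":0},
  {"x":0,"y":0,"z":-1,"rx":0,"ry":0,"rz":0},
  {"x":0,"y":0,"z":-0.8,"rx":0,"ry":0,"rz":0},
])

```text
clock: 32.62
tool_pos: [0.6269, 0.1661, 0.1926]
orientation: [-179.9, 0.1, -101.2]
force: [-0.1, -0.1, -0.6]
opening: 0.0482
gripper_force: 0.0
```

```bash
python3 - <<'E'
from h import *
go(.6335,-.153,.09)
E
```

```text
at [0.6269 0.1661 0.1926] [-1.7992e+02  5.0000e-02 -1.0121e+02] t 32.62 units [12.47 -2.74  4.1 ]
```

Request:
play_rows([
  {"x":0.96,"y":-0.21,"z":0,"rx":0,"ry":0,"rz":0},
  {"x":0.96,"y":-0.21,"z":0,"rx":0,"ry":0,"rz":0},
  {"x":0.96,"y":-0.21,"z":0,"rx":0,"ry":0,"rz":0},
  {"x":0.96,"y":-0.21,"z":0,"rx":0,"ry":0,"rz":0},
  {"x":0.96,"y":-0.21,"z":0,"rx":0,"ry":0,"rz":0},
  {"x":0.96,"y":-0.21,"z":0,"rx":0,"ry":0,"rz":0},
  {"x":0.96,"y":-0.21,"z":0,"rx":0,"ry":0,"rz":0},
  {"x":0.96,"y":-0.21,"z":0,"rx":0,"ry":0,"rz":0},
  {"x":0.96,"y":-0.21,"z":0,"rx":0,"ry":0,"rz":0},
  {"x":0.96,"y":-0.21,"z":0,"rx":0,"ry":0,"rz":0},
  {"x":0.96,"y":-0.21,"z":0,"rx":0,"ry":0,"rz":0},
  {"x":0.96,"y":-0.21,"z":0,"rx":0,"ry":0,"rz":0},
  {"x":0.95,"y":-0.22,"z":0,"rx":0,"ry":0,"rz":0},
  {"x":0,"y":0,"z":0.8,"rx":0,"ry":0,"rz":0},
  {"x":0,"y":0,"z":0.9,"rx":0,"ry":0,"rz":0},
  {"x":0,"y":0,"z":0.9,"rx":0,"ry":0,"rz":0},
  {"x":0,"y":0,"z":0.9,"rx":0,"ry":0,"rz":0},
  {"x":0,"y":0,"z":0.6,"rx":0,"ry":0,"rz":0},
  {"x":0,"y":0,"z":0,"rx":0,"ry":0,"rz":0},
  {"x":0,"y":0,"z":0,"rx":0,"ry":0,"rz":0},
])

```text
clock: 35.12
tool_pos: [0.6336, -0.1536, 0.0888]
orientation: [-179.9, -0.0, -101.2]
force: [-0.4, -0.1, 0.4]
opening: 0.0483
gripper_force: 0.0
```

```bash
python3 - <<'E'
from h import *
go(.6335,-.153,.052)
a=cams.snapshot("side");b=cams.snapshot("scene")
cv2.imwrite("pics/s10.png",np.hstack([cv2.resize(a[100:280,80:310],(460,360),interpolation=2),cv2.resize(b[170:270,150:240],(324,360),interpolation=2)]))
E
```

```text
at [ 0.6336 -0.1536  0.0888] [-179.94   -0.   -101.22] t 35.12 units [-0.02  0.01  1.47]
```

View pics/s10.png

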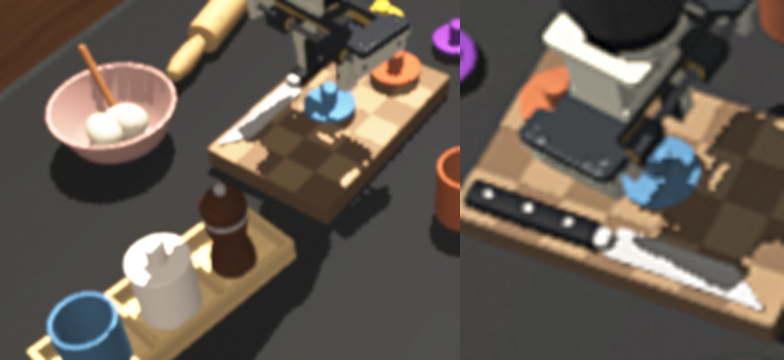

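Request:
play_rows([
  {"x":0,"y":0,"z":0.5,"rx":0,"ry":0,"rz":0},
  {"x":0,"y":0,"z":0.5,"rx":0,"ry":0,"rz":0},
  {"x":0,"y":0,"z":0.35,"rx":0,"ry":0,"rz":0},
  {"x":0,"y":0,"z":0.12,"rx":0,"ry":0,"rz":0},
  {"x":0,"y":0,"z":0,"rx":0,"ry":0,"rz":0},
])

```text
clock: 35.85
tool_pos: [0.633, -0.1532, 0.051]
orientation: [180.0, -0.0, -101.2]
force: [0.2, -0.5, -1.3]
opening: 0.048
gripper_force: 0.0
```

Request:
play_rows([
  {"x":0,"y":0,"z":0,"rx":0,"ry":0,"rz":0},
  {"x":0,"y":0,"z":0,"rx":0,"ry":0,"rz":0},
  {"x":0,"y":0,"z":0,"rx":0,"ry":0,"rz":0},
  {"x":0,"y":0,"z":0,"rx":0,"ry":0,"rz":0},
  {"x":0,"y":0,"z":0,"rx":0,"ry":0,"rz":0},
  {"x":0,"y":0,"z":0,"rx":0,"ry":0,"rz":0},
], fingers=-1)

```text
clock: 36.6
tool_pos: [0.6332, -0.1532, 0.0516]
orientation: [-180.0, 0.0, -101.2]
force: [0.0, 0.1, 3.0]
opening: 0.0212
gripper_force: 30.0
```

Request:
play_rows([
  {"x":0,"y":0,"z":-0.3,"rx":0,"ry":0,"rz":0},
  {"x":0,"y":0,"z":-0.7,"rx":0,"ry":0,"rz":0},
  {"x":0,"y":0,"z":-1,"rx":0,"ry":0,"rz":0},
  {"x":0,"y":0,"z":-1,"rx":0,"ry":0,"rz":0},
  {"x":0,"y":0,"z":-1,"rx":0,"ry":0,"rz":0},
  {"x":0,"y":0,"z":-1,"rx":0,"ry":0,"rz":0},
  {"x":0,"y":0,"z":-0.7,"rx":0,"ry":0,"rz":0},
  {"x":0,"y":0,"z":0,"rx":0,"ry":0,"rz":0},
])

```text
clock: 37.6
tool_pos: [0.6338, -0.1532, 0.1958]
orientation: [-179.8, 0.0, -101.2]
force: [0.4, 0.2, -1.1]
opening: 0.0214
gripper_force: 30.0
```

```bash
python3 - <<'E'
from h import *
go(.643,.256,.115)
E
```

```text
at [ 0.6338 -0.1532  0.1958] [-1.7982e+02  3.0000e-02 -1.0122e+02] t 37.6 units [-16.12   2.83   3.23]
```

Request:
play_rows([
  {"x":-0.95,"y":0.166,"z":0,"rx":0,"ry":0,"rz":0},
  {"x":-0.95,"y":0.166,"z":0,"rx":0,"ry":0,"rz":0},
  {"x":-0.95,"y":0.166,"z":0,"rx":0,"ry":0,"rz":0},
  {"x":-0.95,"y":0.166,"z":0,"rx":0,"ry":0,"rz":0},
  {"x":-0.95,"y":0.166,"z":0,"rx":0,"ry":0,"rz":0},
  {"x":-0.95,"y":0.166,"z":0,"rx":0,"ry":0,"rz":0},
  {"x":-0.95,"y":0.166,"z":0,"rx":0,"ry":0,"rz":0},
  {"x":-0.95,"y":0.166,"z":0,"rx":0,"ry":0,"rz":0},
  {"x":-0.95,"y":0.166,"z":0,"rx":0,"ry":0,"rz":0},
  {"x":-0.95,"y":0.166,"z":0,"rx":0,"ry":0,"rz":0},
  {"x":-0.95,"y":0.166,"z":0,"rx":0,"ry":0,"rz":0},
  {"x":-0.95,"y":0.166,"z":0,"rx":0,"ry":0,"rz":0},
  {"x":-0.95,"y":0.166,"z":0,"rx":0,"ry":0,"rz":0},
  {"x":-0.95,"y":0.166,"z":0,"rx":0,"ry":0,"rz":0},
  {"x":-0.95,"y":0.166,"z":0,"rx":0,"ry":0,"rz":0},
  {"x":-0.95,"y":0.166,"z":0,"rx":0,"ry":0,"rz":0},
  {"x":-0.92,"y":0.166,"z":0,"rx":0,"ry":0,"rz":0},
  {"x":0,"y":0,"z":0,"rx":0,"ry":0,"rz":0},
])

```text
clock: 39.85
tool_pos: [0.6422, 0.258, 0.1934]
orientation: [180.0, -0.0, -101.1]
force: [-0.0, -0.3, -1.1]
opening: 0.0212
gripper_force: 30.0
```

Request:
play_rows([
  {"x":0,"y":0,"z":0.7,"rx":0,"ry":0,"rz":0},
  {"x":0,"y":0,"z":0.7,"rx":0,"ry":0,"rz":0},
  {"x":0,"y":0,"z":0.7,"rx":0,"ry":0,"rz":0},
  {"x":0,"y":0,"z":0.7,"rx":0,"ry":0,"rz":0},
  {"x":0,"y":0,"z":0.4,"rx":0,"ry":0,"rz":0},
  {"x":0,"y":0,"z":0,"rx":0,"ry":0,"rz":0},
  {"x":0,"y":0,"z":0,"rx":0,"ry":0,"rz":0},
])

```text
clock: 40.72
tool_pos: [0.6428, 0.2561, 0.1145]
orientation: [-179.9, 0.0, -101.2]
force: [0.2, 0.4, -1.0]
opening: 0.0212
gripper_force: 30.0
```

```bash
python3 - <<'E'
from h import *
go(.643,.256,.0932)
E
```

```text
at [0.6428 0.2561 0.1145] [-1.7995e+02  3.0000e-02 -1.0121e+02] t 40.73 units [ 0.   -0.01  0.85]
```

Request:
play_rows([
  {"x":0,"y":0,"z":0.3,"rx":0,"ry":0,"rz":0},
  {"x":0,"y":0,"z":0.3,"rx":0,"ry":0,"rz":0},
  {"x":0,"y":0,"z":0.2,"rx":0,"ry":0,"rz":0},
  {"x":0,"y":0,"z":0.06,"rx":0,"ry":0,"rz":0},
  {"x":0,"y":0,"z":0,"rx":0,"ry":0,"rz":0},
])

```text
clock: 41.35
tool_pos: [0.6425, 0.2561, 0.0922]
orientation: [-180.0, 0.0, -101.2]
force: [1.1, 1.7, -2.0]
opening: 0.0213
gripper_force: 30.0
```

Request:
play_rows([
  {"x":0,"y":0,"z":0.05,"rx":0,"ry":0,"rz":0},
  {"x":0,"y":0,"z":0.04,"rx":0,"ry":0,"rz":0},
  {"x":0,"y":0,"z":0,"rx":0,"ry":0,"rz":0},
])

```text
clock: 41.72
tool_pos: [0.6427, 0.2562, 0.0906]
orientation: [-179.9, 0.0, -101.2]
force: [0.6, 2.3, 1.9]
opening: 0.021
gripper_force: 30.0
```

Request:
play_rows([
  {"x":0,"y":0,"z":0.02,"rx":0,"ry":0,"rz":0},
  {"x":0,"y":0,"z":0,"rx":0,"ry":0,"rz":0},
])

```text
clock: 41.98
tool_pos: [0.6428, 0.2563, 0.0906]
orientation: [-179.9, 0.1, -101.2]
force: [-0.1, 3.0, 5.8]
opening: 0.0212
gripper_force: 30.0
```

Request:
play_rows([
  {"x":0,"y":0,"z":0,"rx":0,"ry":0,"rz":0},
  {"x":0,"y":0,"z":0,"rx":0,"ry":0,"rz":0},
  {"x":0,"y":0,"z":0,"rx":0,"ry":0,"rz":0},
  {"x":0,"y":0,"z":0,"rx":0,"ry":0,"rz":0},
], fingers=0.1)

```text
clock: 42.48
tool_pos: [0.6421, 0.2556, 0.0893]
orientation: [180.0, -0.0, -101.2]
force: [-0.1, 0.1, 0.9]
opening: 0.0473
gripper_force: 0.0
```

Request:
play_rows([
  {"x":0,"y":0,"z":-0.4,"rx":0,"ry":0,"rz":0},
  {"x":0,"y":0,"z":-0.8,"rx":0,"ry":0,"rz":0},
  {"x":0,"y":0,"z":-1,"rx":0,"ry":0,"rz":0},
  {"x":0,"y":0,"z":-1,"rx":0,"ry":0,"rz":0},
  {"x":-1,"y":0,"z":-1,"rx":0,"ry":0,"rz":0},
  {"x":-1,"y":0,"z":-1,"rx":0,"ry":0,"rz":0},
  {"x":-1,"y":0,"z":-0.5,"rx":0,"ry":0,"rz":0},
  {"x":-1,"y":0,"z":0,"rx":0,"ry":0,"rz":0},
  {"x":-1,"y":0,"z":0,"rx":0,"ry":0,"rz":0},
  {"x":0,"y":0,"z":0,"rx":0,"ry":0,"rz":0},
  {"x":0,"y":0,"z":0,"rx":0,"ry":0,"rz":0},
])

```text
clock: 43.85
tool_pos: [0.6665, 0.3782, 0.2324]
orientation: [-180.0, -0.0, -101.2]
force: [-0.1, -0.2, 0.4]
opening: 0.0483
gripper_force: 0.0
```

```bash
python3 - <<'E'
from h import *
go(.6,.3,.2)
a=cams.snapshot("side");b=cams.snapshot("scene")
cv2.imwrite("pics/s11.png",np.hstack([cv2.resize(a[130:330,60:280],(396,360),interpolation=2),cv2.resize(b[140:300,200:380],(400,356),interpolation=2)[:356].copy() if 0 else cv2.resize(b[140:300,200:380],(400,360),interpolation=2)]))
E
```

```text
at [0.6665 0.3782 0.2324] [-179.99   -0.   -101.22] t 43.85 units [3.58 2.   1.3 ]
```

View pics/s11.png

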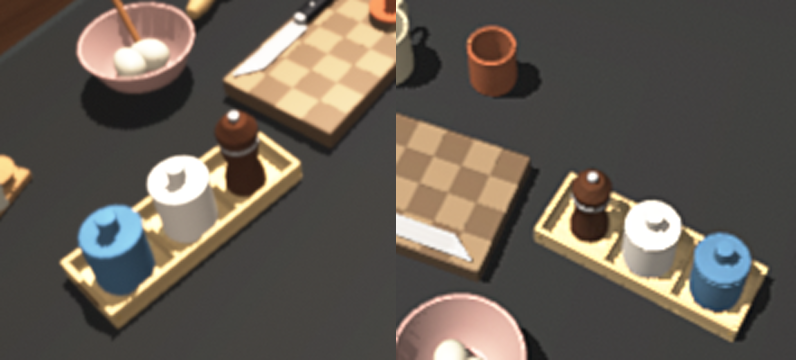

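Both crocks stand upright in their own bays with matching lids seated level (white at about (182,195), blue at about (115,248) in the left half). The mill, terracotta crock and mug look undisturbed.

```bash
python3 -c "
from plant import workorder
print(workorder.close_job())"
```

```text
the job is handed in; nothing more can be done
None
```

The job is handed in: the white and blue crocks are upright in separate bays of the carrier, each closed with its own lid seated level, after about 44 s, and the terracotta crock and its lid, the mug and the mill were not touched.

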